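# Find the rocking jar lid and press it home

## Task

One of the four blue jar lids in the rack is not seated and rocks: press the lids near the rim with a closed fingertip, without pushing hard enough to crack one, until you have felt one rock, then press that lid down in the middle until it is fully home and level. Finish while still holding that lid down with the fingertip, touching no other lid. Pick nothing up and leave the things round the rack where they stand.

Things in the scene. Friction and masses are not known exactly. Their poses are not given: they have to be found in the camera images.
- rack: Fixed beech rack, 104 mm (its x) by 370 mm (its y), top 44 mm high; origin under its centre. Four fixed white jars (59 mm across) in a row along its y, 80 to 92 mm apart, at slightly different heights, each with a blue lid (tops 94 to 100 mm above the worktop). Three lids are seated and rigid; one, in any place, stands level 4 mm above its seat. Height does not tell which.
- lid_1: One of four identical blue lids, 68 mm across, 18 mm thick, white dot mid-top. Origin: centre of underside; z up, top face at 18 mm. Cannot be lifted off; cracks above 50 N. If loose: pressed near the rim on any side (1 N) it tips about 0.13 rad, that rim sinking 4 mm, and springs back when let go; pressed in the middle it resists to 7 N, then slides 4 mm down and stays, rigid.
- lid_2: One of four identical blue lids, 68 mm across, 18 mm thick, white dot mid-top. Origin: centre of underside; z up, top face at 18 mm. Cannot be lifted off; cracks above 50 N. If loose: pressed near the rim on any side (1 N) it tips about 0.13 rad, that rim sinking 4 mm, and springs back when let go; pressed in the middle it resists to 7 N, then slides 4 mm down and stays, rigid.
- lid_3: One of four identical blue lids, 68 mm across, 18 mm thick, white dot mid-top. Origin: centre of underside; z up, top face at 18 mm. Cannot be lifted off; cracks above 50 N. If loose: pressed near the rim on any side (1 N) it tips about 0.13 rad, that rim sinking 4 mm, and springs back when let go; pressed in the middle it resists to 7 N, then slides 4 mm down and stays, rigid.
- lid_4: One of four identical blue lids, 68 mm across, 18 mm thick, white dot mid-top. Origin: centre of underside; z up, top face at 18 mm. Cannot be lifted off; cracks above 50 N. If loose: pressed near the rim on any side (1 N) it tips about 0.13 rad, that rim sinking 4 mm, and springs back when let go; pressed in the middle it resists to 7 N, then slides 4 mm down and stays, rigid.
- red_spool: Bystander, loose: red sewing-thread spool standing on end, 27 mm across, 34 mm high. Origin at the centre of its underside.
- blue_spool: Bystander, loose: blue sewing-thread spool standing on end, 24 mm across, 31 mm high. Origin at the centre of its underside.
- cream_spool: Bystander, loose: cream sewing-thread spool standing on end, 28 mm across, 36 mm high. Origin at the centre of its underside.
- tape: Bystander, loose: roll of beige tape lying flat, 98 mm across, 25 mm high. Origin at the centre of its underside.
- soap: Bystander, loose: pink bar of soap, 48 x 75 x 20 mm. Origin at the centre of its underside.
- dropper_bottle: Bystander, loose: small amber dropper bottle with black bulb, standing behind the rack (another like it, fixed, is far back by the iron), 33 mm across, 102 mm high. Origin at the centre of its underside.
- candle: Bystander, loose: tealight candle, 38 mm across, 15 mm high. Origin at the centre of its underside.

How it is judged:
By the outcome, as a careful person would: the job done as asked, in the order asked, and still so for the second after the job is handed in, while the arm keeps its last pose, push and grip.
It also fails if it takes over 48 s, if anything falls off the work surface, if the arm or the gripper's body presses on something with over 40 N, if the wrist force passes 120 N, or if a joint passes its speed limit or range.

## Robot

A 6-joint arm with a two-finger parallel gripper is mounted at the origin on a cart in front of the work surface, level with it; the furniture and walls round the work are solid. World frame = base frame: x ahead of the robot, y to its left, z up, the work surface at z = 0. Lengths are in mm, angles in rad, forces in N, time in s.
With the tool pointing down it reaches from about 350 to 875 mm from the base axis. Payload 4.2 kg.
Tool frame: the origin (TCP) lies midway between the tips of the shut fingers; the grasp point (between the pads) lies 19 mm behind it; z points along the fingers, y is the line along which they close (so a half turn about z gives the same grasp; the last joint's range is limited). The gripper opens to 85 mm and grips with 20 to 120 N. Pads are 22 mm wide; open, the fingers measure 114 mm over their backs; the gripper's body (76 mm by 85 mm) begins 54 mm behind the grasp point. The pads swing forward as they close: fully open they stand 13 mm farther back than shut.
Start: joints at [1.544, 0.385, 0.008, 0, -1.194, -0.259], TCP at [176.171, 599.636, 231.312] pointing down, gripper open.
Joint ranges: [-3.14, 3.14], [-1.21, 2.06], [-1.07, 1.41], [-3.16, 2.05], [-2.99, -0.16], [-3.1, 3.1]. Speed limits (rad/s): [2.79, 2.79, 3.14, 3.14, 3.14, 3.14].

## Interface

Orientations are given as a unit quaternion [x, y, z, w].
In Python, from bench import arm, eyes, nets gives the robot as it stands.
- The arm moves only by the tool apply_moves, never from a script. Its arguments are lists of equal length, an entry for each row: "delta_rot": the turn, a rotation vector about the tool's x, y, z as a fraction of full scale, a list of three; "xyz": the shift along the tool's x, y, z as a fraction of full scale, a list of three; "hand": the gripper command: -1 is fully open, 1 is shut, values between are in proportion. In form: {"delta_rot": [[ax, ay, az], ...], "xyz": [[dx, dy, dz], ...], "hand": [hand, ...]}. A call has 1 to 20 rows; each row shifts and turns the commanded pose from where the row before left it, along the tool's axes as they then stand; what a row does not reach is not made up. Full scale, the value 1, is 0.025 m for a shift and 6 degrees for a turn. A row lasts 1/12 s, in which the tool goes at most 41.7 mm and 7.16 degrees, less where a joint would pass 70% of its speed; a pose out of reach is approached as far as the arm can. A call with a number of a shift or a turn outside -1 to 1 is refused whole. A call with a gripper value outside its range is refused whole. The fingers move at their own pace and stop on an object; the grip force is fixed at half the most. Time passes only in rows, so rows that do not move let the fingers close. It gives the time, the measured TCP pose, the force, the opening and the grip force at its end, in the units of the state.
- arm.read_state(): the state, without advancing time (a new reading comes with each control period).
- eyes.get_image(name): name is "scene" or "top" or "wrist"; returns a dict with "frame" (400x640x3 uint8, red, green, blue), "range_z" (400x640 float32, mm along the optical axis (not along the pixel's ray), 0 where there is no reading), "camera_matrix" (3x3 intrinsics, pixels), "dist" ([k1, k2, p1, p2, k3] as OpenCV has them; the pictures are not rectified), "R" (3x3) and "t" (3): a world point X has camera coordinates R X + t; the wrist camera has in their place "hand_eye" (4x4, takes a point from camera to tool coordinates, whose origin is the TCP and whose axes are the flange's). Camera axes: x right, y down, z forward; pixel columns grow to the right and rows downward; lengths in mm; the calibration is good to about 2 mm. A picture is of the moment at which its call begins: read the wrist's pose just before it.
- arm.job_done(): hands the job in; it is judged then, once.
Trained networks look in a picture, given as the dict that the camera call returned (one of the last four; its "shot" number tells which), for a name from the list of things; names that differ only in an ending like _2 or _b are one class to them, and where a whole thing is asked for, a point or a joint stands for the part that bears it (a point fixed in the world has none). Each returns a list of dicts, best first, with "score" (0 to 1); they miss things now and then, are a little off and sometimes report something else, mostly with a low value. They report only what shows in the picture. A call takes as long as a camera call.
- nets.look_for(name, picture): "bbox" ([left, top, right, bottom] in pixels, round what is visible of it).
- nets.masks_of(name, picture): "region" (400x640 bool, what is visible of it) and "bbox" ([left, top, right, bottom] in pixels, round what is visible of it).
The state is a dict: "clock": time; "joints": joint angles; "joint_vel": joint speeds; "joint_efforts": joint torques, N m; "position": TCP position; "ee_rot": TCP orientation; "contact_force": force on the tool from outside, world axes, zero at the start; "wrist_torque": the same for the moment, N m; "gripper_width": finger opening in mm; "grasp_force": force on a finger pad.
Only numpy, scipy, OpenCV 4.12 (cv2) and the standard library are available. Lean on these libraries where they do the work, as an engineer would, in place of code of your own. Each camera call takes 0.05 s, during which the arm holds its last target. There are 200 camera calls.

## Working session

There is one attempt and no reset: what is moved stays moved. The work goes in short steps, Python scripts to look and compute and a tool call to move; the robot and the scene stay as the last step left them, time stands still between calls to the robot, and variables do not carry over. Pictures are saved under pics/ and viewed, at most 10 in all, crops included, and the job is handed in when it is done.

Besides the shell and the picture viewer there is one more tool, called after ">>>" as name(argument=value, ...) on one line, values as JSON. apply_moves: Moves the arm, as the interface text tells. Its arguments: {"type":"object","properties":{"delta_rot":{"type":"array"},"xyz":{"type":"array"},"hand":{"type":"array"}},"required":["delta_rot","xyz","hand"]}

```bash
mkdir -p pics; cat > h.py <<'E'
from bench import arm, eyes, nets
import numpy as np, cv2
def pts(p,mask):
    v,u=np.nonzero(mask&(p["range_z"]>0)); z=p["range_z"][v,u]
    n=cv2.undistortPoints(np.c_[u,v].astype(np.float64)[:,None],p["camera_matrix"],np.array(p["dist"],float))[:,0]
    c=np.c_[n*z[:,None],z]
    return (c-np.array(p["t"]))@np.array(p["R"])
E
python3 - <<'E'
from h import *
s=arm.read_state(); print(s)
for n in("top","scene"):
    p=eyes.get_image(n); cv2.imwrite(f"pics/{n}.png",p["frame"][:,:,::-1])
    for m in nets.masks_of("lid_1",p):
        q=pts(p,m["region"])
        if len(q)<20: continue
        zt=np.percentile(q[:,2],90); t=q[abs(q[:,2]-np.median(q[:,2]))<6]
        print(n,round(m["score"],2),m["bbox"],len(q),np.median(q,0).round(1),((t.min(0)+t.max(0))/2).round(1),np.ptp(t,0).round(1),zt.round(1))
E
```

```text
{'clock': 0.0, 'joints': array([ 1.54357350e+00,  3.85572774e-01,  6.60132406e-03, -5.02521194e-04,
       -1.19401539e+00, -2.58581056e-01]), 'joint_vel': array([-0.00124695,  0.00072363, -0.00143813, -0.00100647, -0.00170692,
        0.0007468 ]), 'joint_efforts': array([-2.47040307e-04, -3.92291844e+01,  1.88406962e+01,  4.18628007e+00,
       -4.55636153e-03, -6.92486452e-06]), 'position': array([176.03254875, 599.07329961, 230.20169756]), 'ee_rot': array([ 9.89793054e-01, -1.42507737e-01, -1.05557804e-04,  1.11488887e-03]), 'contact_force': array([ 0.77432441, -0.05064212, -0.69814697]), 'wrist_torque': array([-0.03431171, -0.00875825, -0.00216433]), 'grasp_force': 0.0, 'gripper_width': 85.22842343223195}
top 0.88 [245.2, 212.9, 277.4, 240.2] 783 [537.1  64.9  96.1] [538.   65.2  95.6] [68.  66.7 10.2] 98.0
top 0.79 [362.5, 198.5, 394.8, 230.7] 782 [ 523.4 -193.8   93.9] [ 524.7 -195.3   93. ] [66.7 64.1 10. ] 95.7
top 0.65 [326.1, 200.0, 355.0, 233.9] 775 [ 527.7 -109.1   95.8] [ 529.5 -109.5   94.9] [66.8 65.6 10. ] 97.7
top 0.62 [283.0, 205.9, 311.9, 235.6] 809 [531.7 -20.8  95.5] [532.7 -20.8  95.1] [67.2 65.7  9.5] 97.5
scene 0.86 [345.2, 182.5, 376.2, 205.0] 621 [516.8 -98.8  95.8] [ 526.2 -107.5   94.3] [65.9 66.2  8.9] 97.3
scene 0.81 [305.2, 197.9, 339.2, 218.2] 717 [520.5 -12.   95.4] [529.2 -19.4  93.7] [67.4 69.3  8.6] 96.9
scene 0.65 [267.1, 205.1, 303.7, 231.5] 774 [523.3  70.6  95.7] [535.6  64.7  94.3] [69.1 66.   9.1] 97.1
scene 0.6 [380.0, 176.0, 411.5, 197.5] 576 [ 512.5 -185.6   94. ] [ 522.4 -194.8   92.5] [70.1 66.8  8.9] 95.5
```

View pics/top.png

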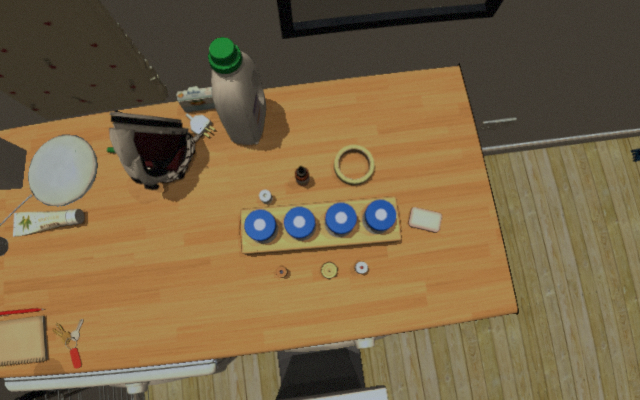

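View pics/scene.png

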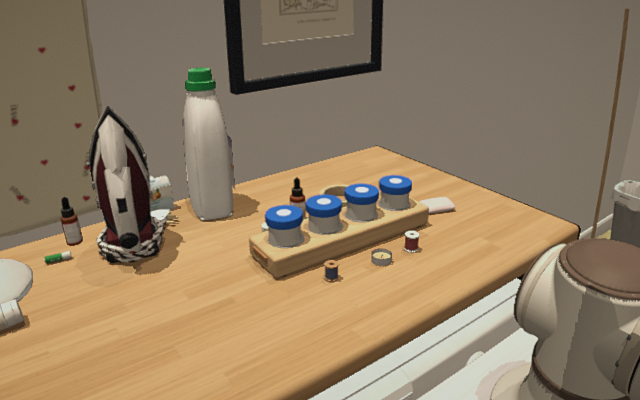

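Top view: four lids at px (261,225), (299,222), (340,219) and (380,215). The nets and depth agree with this. Moving above the near rim of the first lid with the gripper shut.

>>> apply_moves(delta_rot=[[0, 0, 0], [0, 0, 0], [0, 0, 0], [0, 0, 0], [0, 0, 0], [0, 0, 0], [0, 0, 0], [0, 0, 0], [0, 0, 0], [0, 0, 0], [0, 0, 0], [0, 0, 0], [0, 0, 0], [0, 0, 0], [0, 0, 0], [0, 0, 0], [0, 0, 0], [0, 0, 0], [0, 0, 0], [0, 0, 0]], xyz=[[0.945, 0.835, 0], [0.945, 0.835, 0], [0.945, 0.835, 0], [0.945, 0.835, 0], [0.945, 0.835, 0], [0.945, 0.835, 0], [0.945, 0.835, 0], [0.945, 0.835, 0], [0.945, 0.835, 0], [0.945, 0.835, 0], [0.945, 0.835, 0], [0.945, 0.835, 0], [0.945, 0.835, 0], [0.945, 0.835, 0], [0.945, 0.835, 0], [0.945, 0.835, 0], [0.945, 0.835, 0], [0.945, 0.835, 0], [0.945, 0.835, 0], [0.945, 0.835, 0]], hand=[1, 1, 1, 1, 1, 1, 1, 1, 1, 1, 1, 1, 1, 1, 1, 1, 1, 1, 1, 1])

```text
clock: 1.87
position: [512.3, 64.4, 231.3]
ee_rot: [0.99, -0.142, -0.0, -0.0]
contact_force: [0.2, 0.9, -0.1]
gripper_width: -0.3
grasp_force: 0.0
```

>>> apply_moves(delta_rot=[[0, 0, 0], [0, 0, 0], [0, 0, 0], [0, 0, 0], [0, 0, 0], [0, 0, 0], [0, 0, 0], [0, 0, 0], [0, 0, 0]], xyz=[[0, 0, 0.8], [0, 0, 0.8], [0, 0, 0.8], [0, 0, 0.8], [0, 0, 0.8], [0, 0, 0.4], [0, 0, 0], [0, 0, 0], [0, 0, 0]], hand=[1, 1, 1, 1, 1, 1, 1, 1, 1])

```text
clock: 2.62
position: [512.7, 66.2, 122.5]
ee_rot: [0.99, -0.142, 0.001, -0.0]
contact_force: [0.0, -0.2, 0.3]
gripper_width: -0.1
grasp_force: 0.0
```

>>> apply_moves(delta_rot=[[0, 0, 0], [0, 0, 0], [0, 0, 0], [0, 0, 0]], xyz=[[0, 0, 0.4], [0, 0, 0.4], [0, 0, 0.04], [0, 0, 0]], hand=[1, 1, 1, 1])

```text
clock: 2.95
position: [511.2, 65.6, 99.4]
ee_rot: [0.99, -0.142, -0.001, 0.001]
contact_force: [0.2, 0.5, 0.3]
gripper_width: 0.1
grasp_force: 0.0
```

>>> apply_moves(delta_rot=[[0, 0, 0], [0, 0, 0], [0, 0, 0]], xyz=[[0, 0, 0.04], [0, 0, 0.04], [0, 0, 0]], hand=[1, 1, 1])

```text
clock: 3.2
position: [511.9, 65.9, 98.3]
ee_rot: [0.99, -0.142, 0.0, -0.0]
contact_force: [-0.5, -0.3, -0.5]
gripper_width: -0.2
grasp_force: 0.0
```

>>> apply_moves(delta_rot=[[0, 0, 0], [0, 0, 0], [0, 0, 0]], xyz=[[0, 0, 0.04], [0, 0, 0.04], [0, 0, 0]], hand=[1, 1, 1])

```text
clock: 3.45
position: [512.0, 65.9, 96.7]
ee_rot: [0.99, -0.142, 0.0, -0.0]
contact_force: [-0.5, 0.2, 2.0]
gripper_width: -0.2
grasp_force: 1.2
```

>>> apply_moves(delta_rot=[[0, 0, 0], [0, 0, 0]], xyz=[[0, 0, 0.04], [0, 0, 0]], hand=[1, 1])

```text
clock: 3.62
position: [512.1, 66.0, 96.7]
ee_rot: [0.99, -0.142, 0.0, 0.0]
contact_force: [-3.9, 0.4, 7.4]
gripper_width: 0.3
grasp_force: 4.3
```

>>> apply_moves(delta_rot=[[0, 0, 0], [0, 0, 0]], xyz=[[0, 0, 0.04], [0, 0, 0]], hand=[1, 1])

```text
clock: 3.78
position: [512.1, 65.9, 96.6]
ee_rot: [0.99, -0.142, 0.001, 0.0]
contact_force: [-4.9, 0.6, 15.3]
gripper_width: 0.0
grasp_force: 7.3
```

Lid A is rigid: 15 N with no sink. Next lid.

>>> apply_moves(delta_rot=[[0, 0, 0], [0, 0, 0], [0, 0, 0], [0, 0, 0], [0, 0, 0], [0, 0, 0], [0, 0, 0], [0, 0, 0], [0, 0, 0], [0, 0, 0], [0, 0, 0]], xyz=[[0, 0, -0.4], [0, 0, -0.4], [0.185, 0.84, 0], [0.185, 0.84, 0], [0.185, 0.84, 0], [0.185, 0.84, 0], [0, 0, 0], [0, 0, 0.28], [0, 0, 0.28], [0, 0, 0], [0, 0, 0]], hand=[1, 1, 1, 1, 1, 1, 1, 1, 1, 1, 1])

```text
clock: 4.7
position: [505.5, -19.3, 99.5]
ee_rot: [0.99, -0.142, -0.001, 0.0]
contact_force: [0.3, -0.1, 0.5]
gripper_width: 0.3
grasp_force: 0.0
```

>>> apply_moves(delta_rot=[[0, 0, 0], [0, 0, 0], [0, 0, 0]], xyz=[[0, 0, 0.04], [0, 0, 0.04], [0, 0, 0]], hand=[1, 1, 1])

```text
clock: 4.95
position: [505.9, -19.6, 98.2]
ee_rot: [0.99, -0.142, -0.0, 0.0]
contact_force: [-0.6, -0.8, 0.8]
gripper_width: -0.0
grasp_force: 0.0
```

>>> apply_moves(delta_rot=[[0, 0, 0], [0, 0, 0]], xyz=[[0, 0, 0.04], [0, 0, 0]], hand=[1, 1])

```text
clock: 5.12
position: [505.9, -19.8, 97.3]
ee_rot: [0.99, -0.142, -0.0, -0.0]
contact_force: [-0.0, 0.5, -0.7]
gripper_width: -0.2
grasp_force: 0.0
```

>>> apply_moves(delta_rot=[[0, 0, 0], [0, 0, 0]], xyz=[[0, 0, 0.04], [0, 0, 0]], hand=[1, 1])

```text
clock: 5.28
position: [505.8, -19.9, 96.2]
ee_rot: [0.99, -0.142, -0.0, -0.0]
contact_force: [-0.2, 0.1, -0.3]
gripper_width: -0.3
grasp_force: 0.0
```

>>> apply_moves(delta_rot=[[0, 0, 0], [0, 0, 0]], xyz=[[0, 0, 0.04], [0, 0, 0]], hand=[1, 1])

```text
clock: 5.45
position: [505.9, -20.0, 96.2]
ee_rot: [0.99, -0.142, 0.0, 0.0]
contact_force: [-1.9, 0.1, 6.2]
gripper_width: -0.1
grasp_force: 2.9
```

>>> apply_moves(delta_rot=[[0, 0, 0], [0, 0, 0]], xyz=[[0, 0, 0.04], [0, 0, 0]], hand=[1, 1])

```text
clock: 5.62
position: [505.9, -20.0, 96.1]
ee_rot: [0.99, -0.142, 0.0, 0.0]
contact_force: [-3.8, 0.2, 11.8]
gripper_width: -0.1
grasp_force: 5.9
```

>>> apply_moves(delta_rot=[[0, 0, 0], [0, 0, 0]], xyz=[[0, 0, 0.04], [0, 0, 0]], hand=[1, 1])

```text
clock: 5.78
position: [505.9, -20.0, 96.1]
ee_rot: [0.99, -0.142, 0.0, 0.0]
contact_force: [-7.6, 3.2, 17.8]
gripper_width: -0.0
grasp_force: 9.0
```

Lid B is rigid too. Next lid.

>>> apply_moves(delta_rot=[[0, 0, 0], [0, 0, 0], [0, 0, 0], [0, 0, 0], [0, 0, 0], [0, 0, 0], [0, 0, 0], [0, 0, 0], [0, 0, 0], [0, 0, 0], [0, 0, 0]], xyz=[[0, 0, -0.4], [0, 0, -0.4], [0.21, 0.86, 0], [0.21, 0.86, 0], [0.21, 0.86, 0], [0.21, 0.86, 0], [0, 0, 0], [0, 0, 0.26], [0, 0, 0.26], [0, 0, 0], [0, 0, 0]], hand=[1, 1, 1, 1, 1, 1, 1, 1, 1, 1, 1])

```text
clock: 6.7
position: [501.4, -107.7, 99.6]
ee_rot: [0.99, -0.142, -0.001, 0.0]
contact_force: [-0.2, 0.3, -0.5]
gripper_width: -0.1
grasp_force: 0.0
```

>>> apply_moves(delta_rot=[[0, 0, 0], [0, 0, 0], [0, 0, 0]], xyz=[[0, 0, 0.04], [0, 0, 0.04], [0, 0, 0]], hand=[1, 1, 1])

```text
clock: 6.95
position: [501.8, -108.0, 98.2]
ee_rot: [0.99, -0.142, -0.0, -0.0]
contact_force: [-0.1, 0.3, -0.1]
gripper_width: -0.1
grasp_force: 0.0
```

>>> apply_moves(delta_rot=[[0, 0, 0], [0, 0, 0]], xyz=[[0, 0, 0.04], [0, 0, 0]], hand=[1, 1])

```text
clock: 7.12
position: [501.8, -108.3, 97.3]
ee_rot: [0.99, -0.142, 0.0, -0.0]
contact_force: [0.3, -0.4, -0.0]
gripper_width: 0.0
grasp_force: 0.0
```

>>> apply_moves(delta_rot=[[0, 0, 0], [0, 0, 0]], xyz=[[0, 0, 0.04], [0, 0, 0]], hand=[1, 1])

```text
clock: 7.28
position: [501.7, -108.4, 96.2]
ee_rot: [0.99, -0.142, -0.0, -0.0]
contact_force: [0.1, -0.1, -0.5]
gripper_width: -0.0
grasp_force: 0.0
```

>>> apply_moves(delta_rot=[[0, 0, 0], [0, 0, 0]], xyz=[[0, 0, 0.04], [0, 0, 0]], hand=[1, 1])

```text
clock: 7.45
position: [501.4, -108.4, 95.2]
ee_rot: [0.99, -0.142, -0.0, 0.0]
contact_force: [0.2, -0.1, 0.9]
gripper_width: 0.0
grasp_force: 0.6
```

>>> apply_moves(delta_rot=[[0, 0, 0], [0, 0, 0]], xyz=[[0, 0, 0.04], [0, 0, 0]], hand=[1, 1])

```text
clock: 7.62
position: [500.8, -108.5, 94.1]
ee_rot: [0.99, -0.143, -0.001, 0.0]
contact_force: [-3.6, 0.1, 3.0]
gripper_width: -0.0
grasp_force: 1.6
```

>>> apply_moves(delta_rot=[[0, 0, 0], [0, 0, 0]], xyz=[[0, 0, 0.04], [0, 0, 0]], hand=[1, 1])

```text
clock: 7.78
position: [500.5, -108.5, 93.3]
ee_rot: [0.99, -0.142, -0.001, 0.0]
contact_force: [-5.7, 0.6, 5.3]
gripper_width: 0.2
grasp_force: 3.2
```

>>> apply_moves(delta_rot=[[0, 0, 0], [0, 0, 0]], xyz=[[0, 0, 0.04], [0, 0, 0]], hand=[1, 1])

```text
clock: 7.95
position: [500.7, -108.6, 92.9]
ee_rot: [0.99, -0.142, -0.001, 0.0]
contact_force: [-5.8, 0.7, 9.0]
gripper_width: -0.0
grasp_force: 4.7
```

>>> apply_moves(delta_rot=[[0, 0, 0], [0, 0, 0]], xyz=[[0, 0, 0.04], [0, 0, 0]], hand=[1, 1])

```text
clock: 8.12
position: [501.0, -108.6, 92.5]
ee_rot: [0.99, -0.142, -0.001, 0.0]
contact_force: [-5.8, 0.1, 10.6]
gripper_width: -0.3
grasp_force: 5.8
```

```bash
python3 - <<'E'
from h import *
p=eyes.get_image("scene"); cv2.imwrite("pics/rock.png",cv2.resize(p["frame"][150:270,250:450,::-1],None,fx=4,fy=4))
E
```

```text
(no output)
```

View pics/rock.png

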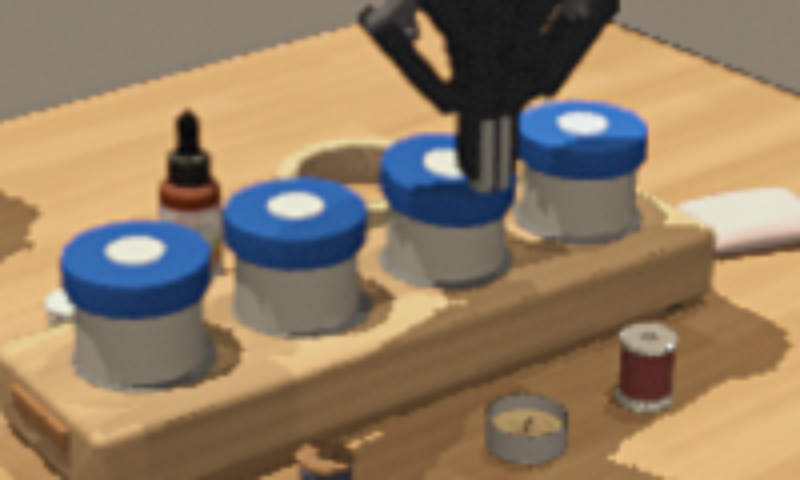

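The picture shows the third lid (crop px 447,180) tipped under the finger, sunk about 3.5 mm at low force. It is the loose one. Releasing it and going to its middle.

>>> apply_moves(delta_rot=[[0, 0, 0], [0, 0, 0], [0, 0, 0], [0, 0, 0], [0, 0, 0], [0, 0, 0], [0, 0, 0], [0, 0, 0], [0, 0, 0]], xyz=[[0, 0, -0.4], [0, 0, -0.4], [0.51, -0.15, 0], [0.51, -0.15, 0], [0, 0, 0], [0, 0, 0.24], [0, 0, 0.24], [0, 0, 0], [0, 0, 0]], hand=[1, 1, 1, 1, 1, 1, 1, 1, 1])

```text
clock: 8.92
position: [527.3, -108.4, 98.6]
ee_rot: [0.99, -0.142, -0.001, 0.0]
contact_force: [-0.2, -0.5, 0.0]
gripper_width: 0.0
grasp_force: 0.0
```

>>> apply_moves(delta_rot=[[0, 0, 0], [0, 0, 0], [0, 0, 0], [0, 0, 0]], xyz=[[0, 0, 0.04], [0, 0, 0.04], [0, 0, 0.04], [0, 0, 0]], hand=[1, 1, 1, 1])

```text
clock: 9.25
position: [528.2, -108.4, 96.2]
ee_rot: [0.99, -0.142, -0.0, -0.0]
contact_force: [-0.1, 0.5, 0.3]
gripper_width: -0.2
grasp_force: 0.0
```

>>> apply_moves(delta_rot=[[0, 0, 0], [0, 0, 0]], xyz=[[0, 0, 0.04], [0, 0, 0]], hand=[1, 1])

```text
clock: 9.42
position: [528.3, -108.4, 95.2]
ee_rot: [0.99, -0.142, -0.0, -0.0]
contact_force: [-0.9, 0.4, 0.1]
gripper_width: 0.1
grasp_force: 0.0
```

>>> apply_moves(delta_rot=[[0, 0, 0], [0, 0, 0]], xyz=[[0, 0, 0.04], [0, 0, 0]], hand=[1, 1])

```text
clock: 9.58
position: [528.5, -108.4, 94.8]
ee_rot: [0.99, -0.142, 0.0, 0.0]
contact_force: [-1.0, -0.6, 3.4]
gripper_width: -0.1
grasp_force: 1.7
```

>>> apply_moves(delta_rot=[[0, 0, 0], [0, 0, 0], [0, 0, 0]], xyz=[[0, 0, 0.04], [0, 0, 0.04], [0, 0, 0]], hand=[1, 1, 1])

```text
clock: 9.83
position: [528.6, -108.4, 93.2]
ee_rot: [0.99, -0.142, 0.0, 0.0]
contact_force: [-1.5, 0.6, 5.7]
gripper_width: -0.1
grasp_force: 2.9
```

>>> apply_moves(delta_rot=[[0, 0, 0], [0, 0, 0], [0, 0, 0]], xyz=[[0, 0, 0.04], [0, 0, 0.04], [0, 0, 0]], hand=[1, 1, 1])

```text
clock: 10.08
position: [528.6, -108.4, 92.3]
ee_rot: [0.99, -0.142, 0.0, 0.0]
contact_force: [-4.2, 1.9, 12.0]
gripper_width: -0.3
grasp_force: 6.3
```

>>> apply_moves(delta_rot=[[0, 0, 0], [0, 0, 0], [0, 0, 0]], xyz=[[0, 0, 0.04], [0, 0, 0], [0, 0, 0]], hand=[1, 1, 1])

```text
clock: 10.33
position: [528.6, -108.5, 92.2]
ee_rot: [0.99, -0.142, 0.001, 0.0]
contact_force: [-4.7, 2.7, 17.2]
gripper_width: 0.1
grasp_force: 8.7
```

>>> apply_moves(delta_rot=[[0, 0, 0], [0, 0, 0], [0, 0, 0]], xyz=[[0, 0, 0.04], [0, 0, 0.02], [0, 0, 0]], hand=[1, 1, 1])

```text
clock: 10.58
position: [528.7, -108.5, 92.1]
ee_rot: [0.99, -0.142, 0.001, 0.0]
contact_force: [-8.5, 3.3, 24.5]
gripper_width: 0.1
grasp_force: 12.6
```

```bash
python3 - <<'E'
from h import *
C=np.array([[537,65],[531.5,-20],[528,-108.5],[523.5,-195]])
for n in("scene","top"):
    p=eyes.get_image(n)
    if n=="scene": cv2.imwrite("pics/end.png",cv2.resize(p["frame"][150:270,250:450,::-1],None,fx=4,fy=4))
    f=p["frame"].astype(int); blue=(f[...,2]>f[...,0]+40)|(f.min(2)>140)
    q=pts(p,blue)
    for c in C:
        t=q[(np.hypot(*(q[:,:2]-c).T)<31)&(q[:,2]>85)&(q[:,2]<105)]
        A=np.c_[t[:,:2]-c,np.ones(len(t))]; w=np.ones(len(t),bool)
        for _ in range(5):
            k=np.linalg.lstsq(A[w],t[w,2],rcond=None)[0]; w=abs(A@k-t[:,2])<2
        print(n,c,len(t),w.sum(),k.round(3))
E
```

```text
scene [537.  65.] 417 410 [-2.0000e-03 -6.0000e-03  9.6508e+01]
scene [531.5 -20. ] 368 362 [ 5.0000e-03 -1.0000e-03  9.6148e+01]
scene [ 528.  -108.5] 213 197 [-1.0000e-03 -1.0000e-03  9.2543e+01]
scene [ 523.5 -195. ] 278 265 [ 2.0000e-03 -3.0000e-03  9.4916e+01]
top [537.  65.] 0 0 [0. 0. 0.]
top [531.5 -20. ] 230 207 [1.800e-02 1.000e-03 9.587e+01]
top [ 528.  -108.5] 141 123 [-5.8000e-02  1.3000e-02  9.0725e+01]
top [ 523.5 -195. ] 415 356 [-1.1000e-02 -7.0000e-03  9.3757e+01]
```

View pics/end.png

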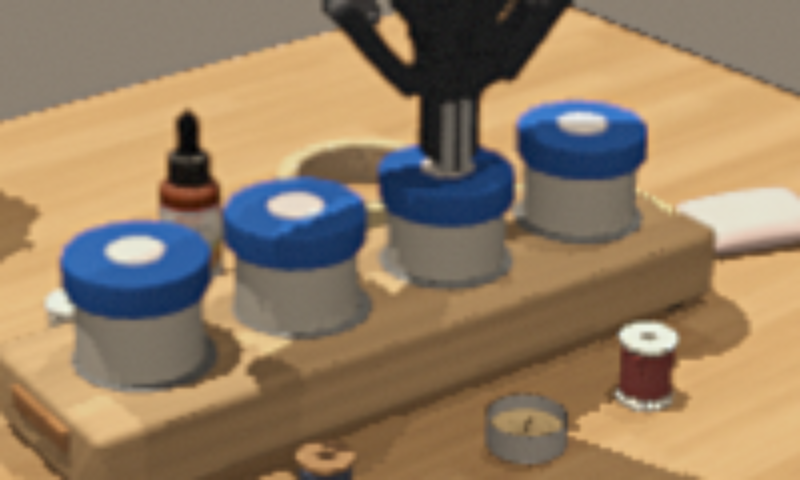

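Lid C is level (slope about 0.001), about 4 mm below where it started, and rigid at 24 N. The picture shows the finger on its middle (crop px 447,165), clear of the others.

```bash
python3 -c "
from bench import arm
print(arm.job_done())"
```

```text
the job is handed in; nothing more can be done
None
```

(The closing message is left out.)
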